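Tip the rinsed screws into the bowl and set the drying-air valve

ROBOT

A 6-joint arm with a two-finger parallel gripper is mounted at the origin on a cart in front of the work surface, level with it; the furniture and walls round the work are solid. World frame = base frame: x ahead of the robot, y to its left, z up, the work surface at z = 0. Lengths are in mm, angles in rad, forces in N, time in s.
With the tool pointing down it reaches from about 275 to 725 mm from the base axis. Payload 5.6 kg.
Tool frame: the origin (TCP) lies between the finger pads; the fingertips stand 17 mm ahead of it and the grasp point (between the pads) lies 2 mm behind it; z points along the fingers, y is the line along which they close (so a half turn about z gives the same grasp; the last joint's range is limited). The gripper opens to 85 mm and grips with 20 to 120 N. Pads are 22 mm wide; open, the fingers measure 114 mm over their backs; the gripper's body (76 mm by 85 mm) begins 54 mm behind the grasp point. The pads swing forward as they close: fully open they stand 13 mm farther back than shut.
Start: joints at [1.39, 0.255, 0.108, 0, -1.424, -0.285], TCP at [246.999, 491.411, 248.283] pointing down, gripper open.
Joint ranges: [-2.95, 2.95], [-1.21, 1.97], [-1.09, 1.5], [-2.87, 1.71], [-2.94, -0.07], [-3.05, 3.05]. Speed limits (rad/s): [2.57, 2.57, 3.14, 3.14, 3.14, 3.14].

INTERFACE

Orientations are given as a unit quaternion [x, y, z, w].
In Python, from rig import env gives the robot as it stands.
- The arm moves only by the shell command python3 -m handwheel 'ROWS' [OPENING] [FORCE]. ROWS is JSON, a list that holds one entry, the list of rows, each a list of 4 numbers: the shift along the tool's x, y, z in cm, then the turn about the tool's z in degrees. A call has 1 to 10 rows; each row shifts and turns the commanded pose from where the row before left it, along the tool's axes as they then stand; what a row does not reach is not made up. A row lasts 1/12 s, in which the tool goes at most 41.7 mm and 7.16 degrees, less where a joint would pass 70% of its speed; a pose out of reach is approached as far as the arm can. A call with a gripper value outside its range is refused whole. OPENING is the finger opening in cm, from 0 to 8.54, set as the call begins (- or left out, the last holds). The fingers move at their own pace and stop on an object; FORCE is the grip in N (left out, the last holds). Time passes only in rows, so rows that do not move let the fingers close. It gives the time, the measured TCP pose, the force, the opening and the grip force at its end, in the units of the state.
- env.sense(): the state, without advancing time (a new reading comes with each control period).
- env.get_image(name): name is "scene" or "top" or "wrist"; returns (picture, depth): 480x640x3 uint8, red, green, blue; 480x640 float32, mm along the optical axis (not along the pixel's ray), 0 where there is no reading.
- env.camera_info(name): a dict with "K" (3x3 intrinsics, pixels), "rvec" (rotation vector, rad) and "tvec" (3), from world to camera coordinates, as OpenCV has them. Camera axes: x right, y down, z forward; pixel columns grow to the right and rows downward; lengths in mm; the calibration is good to about 2 mm. A picture is of the moment at which its call begins: read the wrist's pose just before it. camera_info takes no time and is no camera call; for the wrist camera it gives the pose at the moment of the call.
- env.job_done(): hands the job in; it is judged then, once.
Trained networks look in the newest picture that a camera, given by its name, has taken for a name from the list of things; names that differ only in an ending like _2 or _b are one class to them, and where a whole thing is asked for, a point or a joint stands for the part that bears it (a point fixed in the world has none). Each returns a list of dicts, best first, with "score" (0 to 1); they miss things now and then, are a little off and sometimes report something else, mostly with a low value. They report only what shows in the picture. A call takes as long as a camera call. They do not tell look-alikes from the thing itself.
- env.look_for(camera, label): "point" ([x, y, z] in mm, in the coordinates of the camera as it stood for that picture, good to about 4 mm: the middle of the surface that is visible of it).
- env.masks_of(camera, label): "region" (480x640 bool, what is visible of it).
The state is a dict: "t": time; "q": joint angles; "joint_vel": joint speeds; "joint_efforts": joint torques, N m; "eef_pos": TCP position; "eef_rot": TCP orientation; "wrist_force": force on the tool from outside, world axes, zero at the start; "torque": the same for the moment, N m; "width": finger opening in mm; "gripper_force": force on a finger pad.
Only numpy, scipy, OpenCV 4.12 (cv2) and the standard library are available. Lean on these libraries where they do the work, as an engineer would, in place of code of your own. Each camera call takes 0.05 s, during which the arm holds its last target. There are 200 camera calls.

TASK

Raise the hinged tray by its bar so that all three cap screws slide off into the mixing bowl under its open end, and lower the tray back down onto its rest. Then take the drying-air valve by the crank knob on its handwheel, turn it clockwise until it is fully closed against its stop, and back it off exactly two full turns. Finish with the gripper still holding the crank knob there, the wheel at rest, and leave the marker, the impression tray and the grey dental cast where they lie.

Things in the scene. Friction and masses are not known exactly. Their poses are not given: they have to be found in the camera images.
- tip_stand: Fixed dark steel stand of the tip tray, 160 x 108 mm footprint, about 108 mm high. Origin on the bench directly under the tray's hinge axis; its +x axis is the direction in which the tray empties (towards the bowl), +z up. The bench top is z = 0.
- tip_tray (a joint): Tip angle of the aluminium tray, rad: 0 = level on its rest, 1.1 = fully tipped. Hinge axis: the stand's y axis, 98 mm above the bench over the stand's origin. Tray 160 x 76 mm, 0.25 kg, floor top 6 mm above the axis, walls 16 mm on three sides, from 125 mm behind the axis to 35 mm in front, open there. Falls back level when let go. The screws roll or slide off at 0.3 to 0.8 rad.
- tray_handle (a point): Middle of the tray's round lifting bar, 10 mm thick, running along the stand's y axis (62 mm free between its two legs), 118 mm behind the hinge axis and 48 mm above it when the tray is level (146 mm above the bench). Can be pinched from above with the fingers closing along the stand's x axis; the bar rolls between the fingers as the tray tips. Moves with the tray, orientation that of the tray.
- tray_hinge (a point): Middle of the tray's hinge axis, 98 mm above the bench.
- bowl: Grey mixing bowl, 104 mm across, 60 mm high, loose, standing under the open front end of the tray. Origin at the centre of its underside.
- screw_1: Dark steel socket-head cap screw M12 x 30, 42 mm long, head 18 mm across and 12 mm long, about 45 g, lying loose across the tray. Origin at its underside, mid-length, as it lies; y axis lengthwise, head to -y.
- screw_2: Another such cap screw on the tray.
- screw_3: Another such cap screw on the tray.
- valve: Fixed brass air valve with a bench flange 76 mm across; an outlet nozzle points to its -y side. Origin on the bench under the wheel's axis, z up. The wheel's axis is vertical.
- valve_wheel (a joint): Turn of the valve's handwheel, rad: 0 = fully closed against the hard stop, growing as it is opened (anticlockwise from above), up to 22. 6.283 a turn. It starts somewhere between about half a turn and one and a third turns open, and stays where it is left. Turning takes about 2 N at the knob.
- wheel_center (a point): Centre of the handwheel on its axis at the height of the top of its rim, 82 mm above the bench. The rim is 112 mm over all; nothing of wheel or stem stands higher except the crank knob and the short boss under it.
- crank_knob: Black upright knob on the rim, 20 mm across and 45 mm tall (87 to 132 mm above the bench), that turns freely about its own vertical axis, so that it can be pinched from above and carried round in a circle without turning the gripper. Origin inside it on its axis, at gripping height, 113 mm above the bench, 50 mm from the wheel's axis. Its direction from the wheel's axis is that of the valve's +x axis when the wheel is at 0 and turns with the wheel.
- marker: Bystander: marker pen, 17 x 135 x 16 mm, lying on the bench. Origin at the centre of its underside.
- impression_tray: Bystander: flat metal impression tray, 83 x 76 x 12 mm, lying on the bench. Origin at the centre of its underside.
- cast_grey: Bystander: grey dental cast, 49 x 60 x 36 mm, standing on the bench. Origin at the centre of its underside.
Not all that is in view belongs to the job. Leave any purple look-alike of the tip_stand alone.

How it is judged (in metres and radians):
On the way, in this order (a step that is already met when the one before it is completed fails the run):
1. all three cap screws have slid into the bowl (horizontal distance between each of screw_1, screw_2, screw_3 and bowl below 0.05 m and height (world z) of each of screw_1, screw_2, screw_3 below 0.058 m), for 0.2 s.
2. the tray is back down on its rest and the valve has been turned fully closed against its stop (value of joint each of tip_tray, valve_wheel below 0.06 rad), for 0.2 s.
At the end, for the whole second after the job is handed in: Wheel two turns (12.57 +- 0.22 rad) open from its stop and still; fingers grip the crank knob (over 1 N, grasp point within 30 mm of its grip point); tray level on its rest (under 0.06 rad); all three screws in the upright bowl (within 50 mm of its axis, below the rim) (all of step 1 and value of joint valve_wheel between 12.346 and 12.786 rad and velocity of joint valve_wheel between -0.1 and 0.1 rad/s and contact force between the fingers and crank_knob above 1 N and distance between the grasp point and crank_knob below 0.03 m and value of joint tip_tray below 0.06 rad and angle between bowl's own z axis and vertical below 0.15 rad); the arm keeps its last pose, push and grip.
It fails at once if a bystander (marker, impression tray or grey cast) is moved by more than 30 mm (distance of any of marker, impression_tray, cast_grey from where it was at the start of the episode above 0.03 m).
It also fails if it takes over 72 s, if anything falls off the work surface, if the arm or the gripper's body presses on something with over 40 N, if the wrist force passes 120 N, or if a joint passes its speed limit or range.

## Working session

There is one attempt and no reset: what is moved stays moved. The work goes in short steps, Python scripts to look and compute and a shell command to move; the robot and the scene stay as the last step left them, time stands still between calls to the robot, and variables do not carry over. Pictures are saved under pics/ and viewed, at most 10 in all, crops included, and the job is handed in when it is done.

```bash
mkdir -p pics; ls; cat > h.py <<'E'
import numpy as np, cv2
from rig import env
from scipy.spatial.transform import Rotation as R
def cam(n):
    i=env.camera_info(n); return np.array(i["K"],float).reshape(3,3),R.from_rotvec(np.ravel(i["rvec"])).as_matrix(),np.ravel(i["tvec"]).astype(float)
def c2w(n,p,c=None):
    K,r,t=c or cam(n); return (np.atleast_2d(p)-t)@r
def pix2w(n,m,depth,c=None):
    K,r,t=c or cam(n); v,u=np.nonzero(m&(depth>0)); z=depth[v,u]
    return c2w(n,np.c_[(u-K[0,2])/K[0,0]*z,(v-K[1,2])/K[1,1]*z,z],(K,r,t))
def w2pix(n,p,c=None):
    K,r,t=c or cam(n); q=(np.atleast_2d(p)@r.T+t)@K.T; return q[:,:2]/q[:,2:]
def save(f,im): cv2.imwrite("pics/"+f,im[:,:,::-1])
E
python3 - <<'E'
from h import *
np.set_printoptions(precision=1,suppress=True)
s=env.sense(); print(s)
for n in ("top","scene"):
    im,d=env.get_image(n); save(n+"0.png",im); np.save(n+"0.npy",d)
    for l in "tip_stand tip_tray tray_handle bowl screw_1 valve valve_wheel crank_knob marker impression_tray cast_grey".split():
        for o in env.look_for(n,l)[:4]:
            if o["score"]>.2:
                w=c2w(n,o["point"]); print(n,l,round(o["score"],2),w[0],w2pix(n,w)[0])
E
```

```text
pics
{'t': 0.0, 'q': array([ 1.4,  0.3,  0.1, -0. , -1.4, -0.3]), 'joint_vel': array([-0., -0.,  0., -0.,  0.,  0.]), 'joint_efforts': array([ -0. , -38.7,  23.8,   5.4,  -0. ,  -0. ]), 'eef_pos': array([246.8, 491. , 247.4]), 'eef_rot': array([ 1. , -0.2, -0. ,  0. ]), 'wrist_force': array([ 0.6, -0.4,  0.3]), 'torque': array([0., 0., 0.]), 'gripper_force': 0.0, 'width': 85.37389801264331}
top tip_stand 0.87 [ 477.9 -689.3  100.3] [491.7 281.6]
top tip_stand 0.63 [ 492.7 -204.7  105.5] [269.3 276.4]
top tip_tray 0.92 [ 504.1 -199.1  105.1] [266.9 271.2]
top tip_tray 0.77 [ 493.3 -702.7  107.3] [498.7 274.3]
top tip_tray 0.72 [ 491.3 -205.1  109.6] [269.3 276.9]
top tip_tray 0.37 [498.8  61.9  85.3] [152.  274.9]
top tray_handle 0.73 [ 508.8 -198.9  104.3] [266.8 269.1]
top tray_handle 0.7 [ 483.6 -704.1  107.8] [499.7 278.8]
top bowl 0.67 [ 613.9 -222.5   34.2] [281.  226.2]
top screw_1 0.56 [ 476.5 -207.   116.5] [269.7 283.7]
top screw_1 0.49 [ 512.1 -204.8  116.2] [268.8 267.2]
top screw_1 0.44 [ 453.2 -190.5  114.3] [262.1 294.6]
top screw_1 0.29 [494.   57.2  81. ] [154.7 277.1
[... 719 characters left out ...]
2.4] [278.9 288.8]
scene screw_1 0.57 [ 478.2 -203.9  120. ] [330.5 299.1]
scene screw_1 0.44 [ 457.9 -201.   118.8] [337.9 305.2]
scene screw_1 0.42 [ 513.8 -207.8  115.6] [317.5 291.1]
scene valve 0.72 [491.2  64.8  78.9] [233.8 407.1]
scene valve_wheel 0.56 [498.2  67.1  78.1] [230.  406.2]
scene crank_knob 0.56 [520.9  95.6 122.8] [204.8 398.4]
scene marker 0.7 [711.4 -98.7  14.8] [217.  310.7]
scene impression_tray 0.68 [ 449.2 -423.6    0.2] [396.1 278.1]
scene impression_tray 0.49 [ 466.7 -192.4   94.7] [331.8 313.5]
scene cast_grey 0.77 [ 580.  -412.2   22.3] [348.1 250.9]
scene cast_grey 0.57 [ 458.8 -198.9  118. ] [336.9 305.9]
scene cast_grey 0.41 [496.7  63.6  79.4] [231.9 404.8]
```

View pics/top0.png

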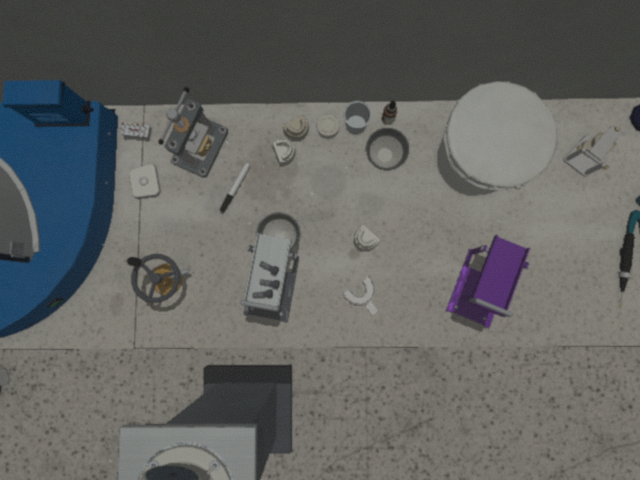

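View pics/scene0.png

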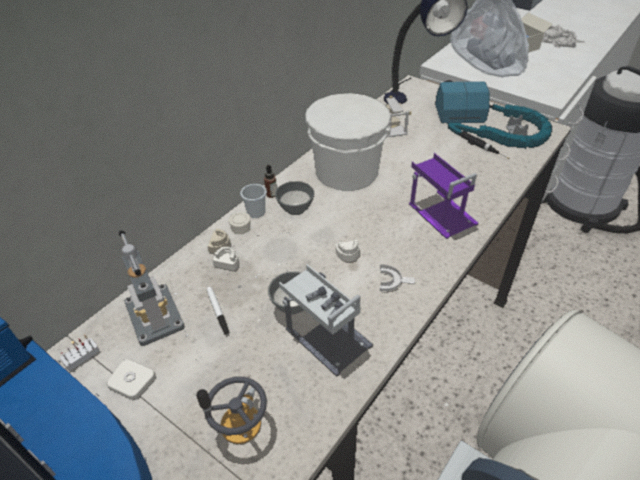

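```bash
python3 - <<'E'
from h import *
np.set_printoptions(precision=1,suppress=True)
for n in("top","scene"):
    d=np.load(n+"0.npy"); w=pix2w(n,np.ones_like(d,bool),d)
    t=w[(w[:,0]>330)&(w[:,0]<600)&(w[:,1]>-300)&(w[:,1]<-110)&(w[:,2]>60)&(w[:,2]<200)]
    b=t[(t[:,2]>134)]; print(n,"bar",len(b),b.mean(0),b.min(0),b.max(0))
    print(cv2.minAreaRect(t[:,:2].astype(np.float32)), cv2.minAreaRect(b[:,:2].astype(np.float32)))
    v=w[(abs(w[:,0]-495)<110)&(abs(w[:,1]-63)<110)&(w[:,2]>60)]
    k=v[v[:,2]>95]; print("knob",len(k),k.mean(0),np.median(k,0),k.min(0),k.max(0))
    rim=v[(v[:,2]<92)]; print("rim",len(rim),cv2.minEnclosingCircle(rim[:,:2].astype(np.float32)))
    o=w[(abs(w[:,0]-620)<90)&(abs(w[:,1]+215)<90)&(w[:,2]>52)&(w[:,2]<64)];print("bowl",len(o),cv2.minEnclosingCircle(o[:,:2].astype(np.float32)))
E
```

```text
top bar 186 [ 430.6 -188.7  149.9] [ 421.1 -227.5  136.4] [ 440.3 -149.2  155.6]
((510.19677734375, -205.5372314453125), (109.31238555908203, 181.45025634765625), 85.00958251953125) ((430.48626708984375, -188.3773956298828), (79.60897064208984, 9.834342956542969), 80.08958435058594)
knob 119 [526.6  90.1 121.6] [526.9  89.  127.7] [517.6  83.2  97.1] [536.8 102.9 136.6]
rim 1002 ((492.5226745605469, 57.900997161865234), 55.98046875)
bowl 202 ((583.8538818359375, -224.0126190185547), 62.18424606323242)
scene bar 227 [ 431.7 -184.6  147.7] [ 421.6 -228.1  134.1] [ 442.3 -146.9  154. ]
((505.14910888671875, -196.9062042236328), (111.54878997802734, 166.1149139404297), 74.76325988769531) ((431.7720642089844, -187.43408203125), (82.40484619140625, 11.180423736572266), 80.4457015991211)
knob 210 [524.9  95.4 119.2] [524.   95.9 123. ] [519.   84.3  95.3] [536.6 103.1 134. ]
rim 1564 ((494.3185119628906, 57.76786804199219), 56.24396896362305)
bowl 245 ((583.9735717773438, -211.786376953125), 64.14640808105469)
```

Top view: the silver tip tray is at px (267,275), with the bowl behind it at (281,226). The purple look-alike is at (495,280). The handwheel is at (155,277) with its knob at (133,261), and the marker, impression tray and cast are at (234,188), (365,292) and (366,238).
Candidates for the tray: silver (267,275) or purple (495,280). I choose silver, because it holds three screws and has the bowl. For the bowl: (281,226) or the dark bowl at (387,149); I choose the one under the tray. For the knob: (133,261), the only one on the wheel.

```bash
cat >> h.py <<'E'
def goto(target,yaw=None):
    "steps in tool axes (cm) and deg to reach the target; yaw = wanted tool-y direction, deg"
    s=env.sense(); r=R.from_quat(s["eef_rot"]); X=r.as_matrix()
    a=np.degrees(np.arctan2(X[1,1],X[0,1]))
    print("t",round(s["t"],2),"pos",s["eef_pos"].round(1),"q",s["q"].round(2),"yaw_y",round(a,2),"tilt",X[:,2].round(3),"F",s["wrist_force"].round(1),"w",round(s["width"],1),"gf",round(s["gripper_force"],1))
    d=X.T@(np.array(target)-s["eef_pos"])/10; print("move cm",d.round(2), "turn deg (tool z)", None if yaw is None else [round(((a-yaw+k)+180)%360-180,1) for k in (0,180)])
    return d
E
python3 - <<'E'
from h import *
goto([431.5,-188,250],-9.8)
u=np.array([np.cos(np.radians(-9.8)),np.sin(np.radians(-9.8))])
print(cam("wrist")[2], (-cam("wrist")[1].T@cam("wrist")[2]).round(), R.from_quat(env.sense()["eef_rot"]).as_matrix().round(3))
im=cv2.imread("pics/top0.png")[200:330,210:320]; cv2.imwrite("pics/crop.png",cv2.resize(im,None,fx=5,fy=4.5,interpolation=2)[:600])
E
```

```text
t 1.2 pos [247.  491.4 248.3] q [ 1.39  0.26  0.11  0.   -1.42 -0.28] yaw_y -116.69 tilt [ 0.  0. -1.] F [-0.3 -0.1  0.4] w 85.6 gf 0.0
move cm [47.   52.42 -0.17] turn deg (tool z) [np.float64(-106.9), np.float64(73.1)]
[549.94977391 -40.75228779 379.06112631] [316. 457. 373.] [[ 0.893 -0.449  0.   ]
 [-0.449 -0.893  0.   ]
 [ 0.    -0.    -1.   ]]
```

View pics/crop.png

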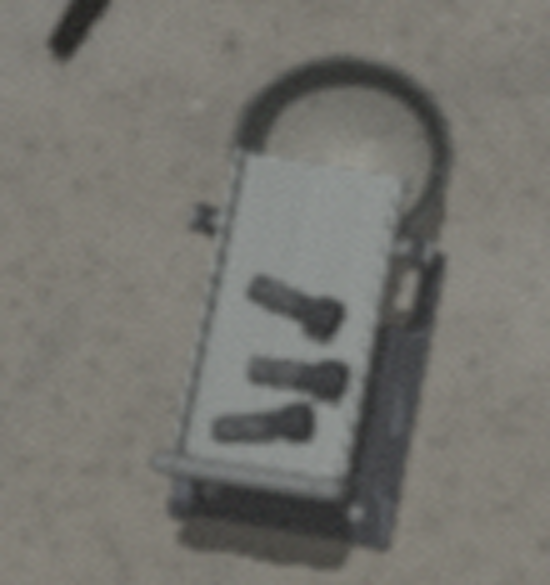

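The crop shows the silver tray with three dark screws, its lifting bar at the bottom edge (crop ~250,475), and the bowl rim behind it. That confirms the choice.

```bash
python3 -m handwheel '[[[2.35,2.62,0,0],[2.35,2.62,0,0],[2.35,2.62,0,0],[2.35,2.62,0,0],[2.35,2.62,0,0],[2.35,2.62,0,0],[2.35,2.62,0,0],[2.35,2.62,0,0],[2.35,2.62,0,0],[2.35,2.62,0,0]]]' 5
python3 -m handwheel '[[[2.35,2.62,0,0],[2.35,2.62,0,0],[2.35,2.62,0,0],[2.35,2.62,0,0],[2.35,2.62,0,0],[2.35,2.62,0,0],[2.35,2.62,0,0],[2.35,2.62,0,0],[2.35,2.62,0,0],[2.35,2.62,0,0]]]' 
python3 -m handwheel '[[[0,0,0,7.1],[0,0,0,7.1],[0,0,0,7.1],[0,0,0,7.1],[0,0,0,7.1],[0,0,0,7.1],[0,0,0,7.1],[0,0,0,7.1],[0,0,0,7.1],[0,0,0,7.1]]]'
python3 -c "
from h import *
goto([431.5,-188,250],-9.8)"
```

```text
t: 2.03
eef_pos: [339.3, 150.1, 248.6]
eef_rot: [0.973, -0.23, 0.0, -0.0]
wrist_force: [1.0, -0.7, -0.0]
width: 49.8
gripper_force: 0.0
t: 2.87
eef_pos: [431.7, -189.8, 248.4]
eef_rot: [0.973, -0.231, 0.0, -0.0]
wrist_force: [0.4, 0.7, 0.0]
width: 50.5
gripper_force: 0.0
t: 3.7
eef_pos: [431.6, -187.9, 248.4]
eef_rot: [-0.656, 0.755, -0.0, 0.0]
wrist_force: [0.4, 0.3, -0.6]
width: 49.8
gripper_force: 0.0
t 3.7 pos [ 431.6 -187.9  248.4] q [-0.08  0.1  -0.09  0.   -1.39 -0.06] yaw_y 171.96 tilt [ 0. -0. -1.] F [ 0.4  0.3 -0.6] w 49.8 gf 0.0
move cm [ 0.01  0.   -0.16] turn deg (tool z) [np.float64(-178.2), np.float64(1.8)]
```

```bash
python3 - <<'E'
from h import *
np.set_printoptions(precision=1,suppress=True)
c=cam("wrist"); im,d=env.get_image("wrist"); save("w1.png",im)
w=pix2w("wrist",np.ones_like(d,bool),d,c)
b=w[(w[:,2]>136)&(w[:,2]<160)&(abs(w[:,0]-431)<35)&(abs(w[:,1]+188)<60)]
print(len(b),b.min(0),b.max(0),cv2.minAreaRect(b[:,:2].astype(np.float32)), cv2.fitLine(b[:,:2].astype(np.float32),2,0,.01,.01).ravel())
for p in env.look_for("wrist","screw_1"): print(p["score"],c2w("wrist",p["point"],c))
E
```

```text
2405 [ 419.6 -227.6  136. ] [ 442.3 -147.5  152.7] ((430.9453125, -187.55868530273438), (81.41364288330078, 10.022502899169922), 79.71485137939453) [   0.2    1.   430.4 -190.8]
0.88 [[ 511.5 -206.8  118. ]]
0.83 [[ 477.  -209.1  117.5]]
```

View pics/w1.png

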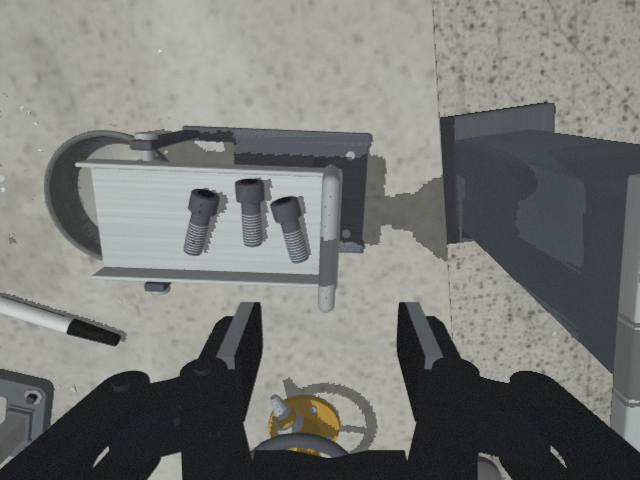

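The wrist view shows the bar at px (328,240), clear between the fingers once lowered, with the three screws on the tray and the bowl to the left under the open end.

```bash
python3 -m handwheel '[[[0,0,1.4,2],[0,0,2.5,0],[0,0,2.5,0],[0,0,2.5,0],[0,0,1.5,0],[0,0,0,0]]]' 
python3 -c "
from h import *
goto([431,-187.6,144],-10.3)"
python3 -m handwheel '[[[0,0,0,0],[0,0,0,0],[0,0,0,0],[0,0,0,0],[0,0,0,0],[0,0,0,0],[0,0,0,0]]]' 0 25
python3 - <<'E'
from h import *
goto([431,-187.6,144],-10.3)
th=np.arange(0,1.06,.105); x=-118*np.cos(th)+48*np.sin(th); z=118*np.sin(th)+48*np.cos(th)
print("fwd",np.diff(x/10).round(2),"up",np.diff(z/10).round(2))
E
```

```text
t: 4.3
eef_pos: [429.3, -187.3, 141.0]
eef_rot: [-0.646, 0.763, 0.003, -0.002]
wrist_force: [-0.9, 0.4, 0.3]
width: 50.0
gripper_force: 0.0
t 4.3 pos [ 429.3 -187.3  141. ] q [-0.08  0.16 -0.29 -0.   -1.12 -0.09] yaw_y 170.51 tilt [-0.006  0.002 -1.   ] F [-0.9  0.4  0.3] w 50.0 gf 0.0
move cm [ 0.   -0.17 -0.3 ] turn deg (tool z) [np.float64(-179.2), np.float64(0.8)]
t: 4.88
eef_pos: [432.3, -188.0, 145.7]
eef_rot: [-0.645, 0.764, -0.001, 0.001]
wrist_force: [-2.0, 1.7, 6.9]
width: 9.0
gripper_force: 24.6
t 4.88 pos [ 432.3 -188.   145.7] q [-0.08  0.16 -0.28  0.   -1.13 -0.09] yaw_y 170.34 tilt [ 0.002 -0.001 -1.   ] F [-2.   1.7  6.9] w 9.0 gf 24.6
move cm [-0.02  0.13  0.17] turn deg (tool z) [np.float64(-179.4), np.float64(0.6)]
fwd [0.57 0.69 0.81 0.92 1.01 1.1  1.17 1.23 1.28 1.31] up [1.21 1.14 1.07 0.97 0.87 0.76 0.64 0.52 0.38 0.25]
```

```bash
python3 -m handwheel '[[[0,-0.29,-0.6,0],[0,-0.29,-0.6,0],[0,-0.35,-0.57,0],[0,-0.35,-0.57,0],[0,-0.2,-0.27,0],[0,-0.2,-0.27,0],[0,-0.2,-0.27,0],[0,-0.2,-0.26,0],[0,-0.23,-0.24,0],[0,-0.23,-0.24,0]]]'
python3 -m handwheel '[[[0,-0.23,-0.24,0],[0,-0.23,-0.24,0],[0,-0.25,-0.22,0],[0,-0.25,-0.22,0],[0,-0.25,-0.22,0],[0,-0.25,-0.22,0],[0,-0.28,-0.19,0],[0,-0.28,-0.19,0],[0,-0.28,-0.19,0],[0,-0.28,-0.19,0]]]'
python3 -m handwheel '[[[0,-0.29,-0.16,0],[0,-0.29,-0.16,0],[0,-0.29,-0.16,0],[0,-0.29,-0.16,0],[0,-0.31,-0.13,0],[0,-0.31,-0.13,0],[0,-0.31,-0.13,0],[0,-0.31,-0.13,0],[0,-0.32,-0.1,0],[0,-0.32,-0.1,0]]]'
python3 - <<'E'
from h import *
h=np.array([547.1,-208.7]);u=np.array([np.cos(np.radians(-10.3)),np.sin(np.radians(-10.3))])
s=env.sense();p=s["eef_pos"];x=(p[:2]-h)@u;z=p[2]+2-98
print(x,z,np.hypot(x,z),np.arctan2(48,118)-np.arctan2(z,-x)+0,"theta",(np.arctan2(z,-x)-np.arctan2(48,118)),s["gripper_force"],s["width"],s["wrist_force"])
im,d=env.get_image("top")
im2,d2=env.get_image("scene"); save("s2.png",np.hstack([cv2.resize(im[190:340,190:340],(400,400)),cv2.resize(im2[230:380,230:380],(400,400))]))
for n in("top","scene"):
  for o in env.look_for(n,"screw_1"): print(n,o["score"],c2w(n,o["point"]).round())
E
```

```text
t: 5.72
eef_pos: [454.6, -192.1, 183.5]
eef_rot: [-0.645, 0.764, 0.002, -0.002]
wrist_force: [-9.0, 1.7, 4.7]
width: 8.8
gripper_force: 24.7
t: 6.55
eef_pos: [480.8, -196.9, 206.7]
eef_rot: [-0.645, 0.764, 0.0, -0.001]
wrist_force: [-6.2, 0.7, 6.7]
width: 8.7
gripper_force: 24.8
t: 7.38
eef_pos: [512.4, -202.6, 220.2]
eef_rot: [-0.645, 0.764, -0.001, -0.0]
wrist_force: [-4.6, -1.2, 5.9]
width: 8.9
gripper_force: 25.6
-35.21181607966961 124.23848321547703 129.13199720948657 -0.9082807865500768 theta 0.9082807865500768 25.5510413646698 8.93537911844098 [-4.64756735 -1.16956122  5.94819787]
top 0.62 [[ 598. -239.   39.]]
top 0.6 [[ 591. -218.   33.]]
scene 0.57 [[ 582. -214.   33.]]
scene 0.37 [[ 617. -225.   43.]]
```

View pics/s2.png

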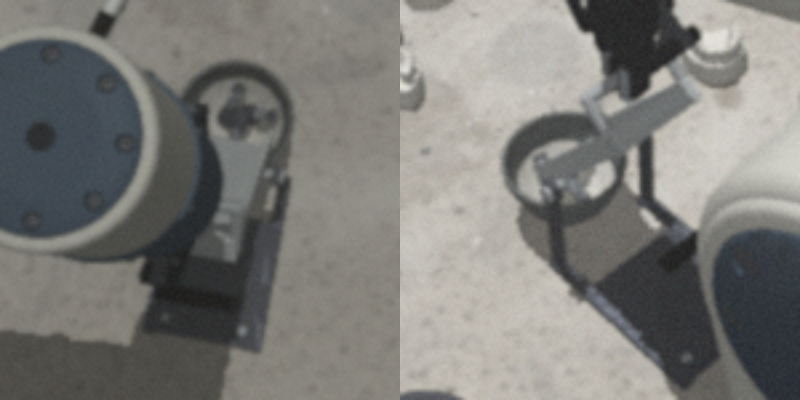

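The bowl holds the dark screws (left half ~ (245,105)), and the tipped tray's floor shows no screws. Now lowering along the same arc.

```bash
python3 -m handwheel '[[[0,0.64,0.2,0],[0,0.62,0.26,0],[0,0.62,0.26,0],[0,0.58,0.32,0],[0,0.58,0.32,0],[0,0.56,0.38,0],[0,0.56,0.38,0],[0,0.5,0.44,0],[0,0.5,0.44,0],[0,0.46,0.48,0]]]'
python3 -m handwheel '[[[0,0.46,0.48,0],[0,0.4,0.53,0],[0,0.4,0.54,0],[0,0.35,0.57,0],[0,0.35,0.57,0],[0,0.29,0.6,0],[0,0.29,0.6,0],[0,0,0,0],[0,0,0,0]]]'
python3 -c "
from h import *
goto([431,-187.6,144],-10.3)"
```

```text
t: 8.42
eef_pos: [456.2, -192.2, 182.5]
eef_rot: [-0.645, 0.764, -0.0, -0.0]
wrist_force: [0.8, -4.7, -0.1]
width: 8.6
gripper_force: 26.0
t: 9.17
eef_pos: [432.3, -187.8, 145.0]
eef_rot: [-0.645, 0.764, -0.001, 0.001]
wrist_force: [1.5, -1.8, 5.2]
width: 8.9
gripper_force: 26.0
t 9.17 pos [ 432.3 -187.8  145. ] q [-0.08  0.16 -0.29  0.   -1.12 -0.09] yaw_y 170.34 tilt [ 0.002 -0.    -1.   ] F [ 1.5 -1.8  5.2] w 8.9 gf 26.0
move cm [0.   0.14 0.1 ] turn deg (tool z) [np.float64(-179.4), np.float64(0.6)]
```

```bash
python3 -m handwheel '[[[0,0,0,0],[0,0,0,0],[0,0,0,0],[0,0,-0.5,0],[0,0,-2,0],[0,0,-3,0],[0,0,-3,0],[0,0,-2,0]]]' 5
python3 - <<'E'
from h import *
goto([525,0,250])
for n in("top","scene"):
  im,d=env.get_image(n)
  for o in env.look_for(n,"screw_1"): print(n,o["score"],c2w(n,o["point"]).round())
  w=pix2w(n,np.ones_like(d,bool),d); b=w[(abs(w[:,0]-431)<25)&(abs(w[:,1]+188)<45)&(w[:,2]>130)&(w[:,2]<165)]; print("bar top",len(b),b[:,2].max() if len(b) else 0)
  save(n+"3.png",im)
E
```

```text
t: 9.83
eef_pos: [432.0, -188.1, 252.3]
eef_rot: [-0.645, 0.764, -0.001, 0.001]
wrist_force: [-0.3, -1.0, -0.5]
width: 50.2
gripper_force: 0.0
t 9.83 pos [ 432.  -188.1  252.3] q [-0.08  0.09 -0.08  0.   -1.39 -0.09] yaw_y 170.33 tilt [ 0.003 -0.001 -1.   ] F [-0.3 -1.  -0.5] w 50.2 gf 0.0
move cm [-20.11  -6.01   0.24] turn deg (tool z) None
top 0.52 [[ 608. -207.   31.]]
top 0.39 [[ 594. -222.   37.]]
bar top 83 155.22709292295661
scene 0.58 [[ 614. -209.   31.]]
bar top 244 153.60718593070064
```

```bash
python3 -m handwheel '[[[-2.93,-0.45,0,0],[-2.93,-0.45,0,0],[-2.93,-0.45,0,0],[-2.93,-0.45,0,0],[-2.93,-0.45,0,0],[-2.93,-0.45,0,0],[-2.93,-0.45,0.5,0],[-2.93,-0.45,0.5,0],[-2.93,-0.45,0.5,0],[-2.93,-0.45,0.5,0]]]'
python3 - <<'E'
from h import *
np.set_printoptions(precision=1,suppress=True)
goto([525,93,115])
c=cam("wrist"); im,d=env.get_image("wrist"); im2,_=env.get_image("top"); s2,_=env.get_image("scene")
save("w4.png",np.hstack([cv2.resize(im,(400,300)),cv2.resize(s2[230:380,230:430],(400,300),interpolation=2)]))
w=pix2w("wrist",np.ones_like(d,bool),d,c)
v=w[(abs(w[:,0]-495)<90)&(abs(w[:,1]-63)<90)]
k=v[(v[:,2]>98)&(v[:,2]<145)];print("knob",len(k),k.min(0),k.max(0),np.median(k,0))
t=k[k[:,2]>128];print("top",len(t),cv2.minEnclosingCircle(t[:,:2].astype(np.float32)) if len(t) else 0)
r=v[(v[:,2]>70)&(v[:,2]<90)];print("rim",len(r),cv2.minEnclosingCircle(r[:,:2].astype(np.float32)))
for l in("crank_knob","wheel_center"):
  for o in env.look_for("wrist",l): print(l,o["score"],c2w("wrist",o["point"],c))
E
```

```text
t: 10.87
eef_pos: [524.7, 94.7, 227.6]
eef_rot: [-0.645, 0.764, 0.001, -0.001]
wrist_force: [0.2, -0.9, 0.3]
width: 49.7
gripper_force: 0.0
t 10.87 pos [524.7  94.7 227.6] q [ 0.5  0.2  0.  -0.  -1.4 -0.6] yaw_y 170.32 tilt [-0. -0. -1.] F [ 0.2 -0.9  0.3] w 49.7 gf 0.0
move cm [ 0.1 -0.1 11.3] turn deg (tool z) None
knob 1275 [518.1  84.3  98.1] [537.5 103.  133.1] [527.   90.1 129.2]
top 737 ((527.60888671875, 93.98697662353516), 9.284170150756836)
rim 11951 ((492.71881103515625, 58.61867904663086), 55.81604766845703)
crank_knob 0.65 [[528.8  88.4 127.5]]
wheel_center 0.81 [[494.   59.1  77.9]]
```

View pics/w4.png

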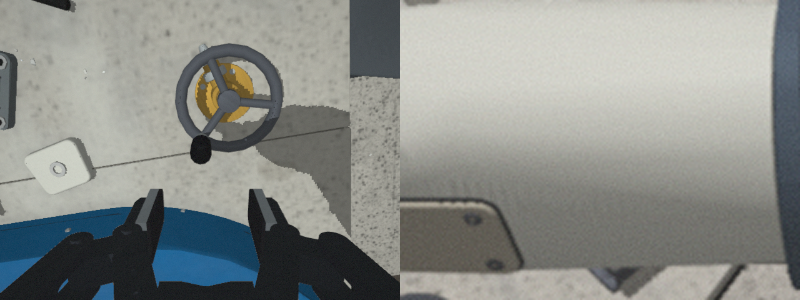

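The knob's top is at half-view px (201,145), measured at (528, 94), and the wheel centre is (493, 58.5). The nozzle points up-left at (203,50), so the wheel is about 20° past a whole turn, roughly 1.05 turns open.

```bash
python3 -m handwheel '[[[0,-0.34,2.0,0],[0,0,2.5,0],[0,0,2.5,0],[0,0,2.5,0],[0,0,1.76,0],[0,0,0,0],[0,0,0,0]]]' 5
python3 -m handwheel '[[[0,0,0,0],[0,0,0,0],[0,0,0,0],[0,0,0,0],[0,0,0,0],[0,0,0,0],[0,0,0,0]]]' 0 40
python3 - <<'E'
from h import *
goto([528,94,115])
C=np.array([493,58.5])
p=env.sense()["eef_pos"][:2]-C; a0=np.arctan2(p[1],p[0]);print("ang",np.degrees(a0),np.hypot(*p))
y=np.radians(170.32); X=np.array([[np.cos(y+np.pi/2),np.sin(y+np.pi/2)],[np.cos(y),np.sin(y)]])
a=np.radians(45-15*np.arange(25)); P=50*np.c_[np.cos(a),np.sin(a)]
print(repr((np.diff(P,axis=0)@X.T/10).round(2).tolist()))
E
```

```text
t: 11.7
eef_pos: [528.1, 91.6, 116.6]
eef_rot: [-0.645, 0.765, 0.0, -0.001]
wrist_force: [1.0, 0.6, 1.1]
width: 49.8
gripper_force: 0.0
t: 12.28
eef_pos: [529.4, 92.8, 118.5]
eef_rot: [-0.645, 0.764, -0.001, 0.001]
wrist_force: [-2.1, -0.3, 7.7]
width: 18.7
gripper_force: 39.2
t 12.28 pos [529.4  92.8 118.5] q [ 0.47  0.31 -0.16  0.   -1.1  -0.63] yaw_y 170.34 tilt [ 0.003  0.    -1.   ] F [-2.1 -0.3  7.7] w 18.7 gf 39.2
move cm [-0.09  0.16  0.35] turn deg (tool z) None
ang 43.26040975884691 50.03457052031629
[[0.89, -0.96], [1.1, -0.7], [1.25, -0.39], [1.3, -0.05], [1.27, 0.29], [1.15, 0.61], [0.96, 0.89], [0.7, 1.1], [0.39, 1.25], [0.05, 1.3], [-0.29, 1.27], [-0.61, 1.15], [-0.89, 0.96], [-1.1, 0.7], [-1.25, 0.39], [-1.3, 0.05], [-1.27, -0.29], [-1.15, -0.61], [-0.96, -0.89], [-0.7, -1.1], [-0.39, -1.25], [-0.05, -1.3], [0.29, -1.27], [0.61, -1.15]]
```

```bash
cat >> h.py <<'E'
def wheel(C=(493,58.5)):
    s=env.sense(); p=s["eef_pos"][:2]-np.array(C); print("t",round(s["t"],2),"knob deg",np.degrees(np.arctan2(p[1],p[0])).round(1),"r",np.hypot(*p).round(1),"z",s["eef_pos"][2].round(1),"F",s["wrist_force"].round(1),"gf",round(s["gripper_force"],1),"w",round(s["width"],1))
E
python3 -m handwheel '[[[0.89,-0.96,0,0],[1.1,-0.7,0,0],[1.25,-0.39,0,0],[1.3,-0.05,0,0],[1.27,0.29,0,0],[1.15,0.61,0,0],[0.96,0.89,0,0],[0.7,1.1,0,0],[0.39,1.25,0,0],[0.05,1.3,0,0]]]'
python3 -c "
from h import *
wheel()"
```

```text
t: 13.12
eef_pos: [482.1, 8.8, 118.5]
eef_rot: [-0.645, 0.764, -0.002, 0.002]
wrist_force: [3.3, 2.0, 4.8]
width: 18.4
gripper_force: 39.3
t 13.12 knob deg -102.4 r 50.9 z 118.5 F [3.3 2.  4.8] gf 39.3 w 18.4
```

```bash
python3 -m handwheel '[[[-0.29,1.27,0,0],[-0.61,1.15,0,0],[-0.89,0.96,0,0],[-1.1,0.7,0,0],[-1.25,0.39,0,0],[-1.3,0.05,0,0],[-1.27,-0.29,0,0],[-1.15,-0.61,0,0],[-0.96,-0.89,0,0],[-0.7,-1.1,0,0]]]'
python3 - <<'E'
from h import *
wheel()
y=np.radians(170.32); X=np.array([[np.cos(y+np.pi/2),np.sin(y+np.pi/2)],[np.cos(y),np.sin(y)]])
a=np.radians(105-7.5*np.arange(17)); P=50*np.c_[np.cos(a),np.sin(a)]
print((np.diff(P,axis=0)@X.T/10).round(2).tolist())
E
```

```text
t: 13.95
eef_pos: [481.4, 106.0, 118.4]
eef_rot: [-0.645, 0.764, -0.001, 0.001]
wrist_force: [-0.6, -7.4, 8.2]
width: 18.2
gripper_force: 40.3
t 13.95 knob deg 103.7 r 48.9 z 118.4 F [-0.6 -7.4  8.2] gf 40.3 w 18.2
[[-0.23, -0.61], [-0.15, -0.64], [-0.07, -0.65], [0.02, -0.65], [0.1, -0.65], [0.19, -0.63], [0.27, -0.6], [0.34, -0.56], [0.41, -0.51], [0.47, -0.45], [0.53, -0.38], [0.58, -0.31], [0.61, -0.23], [0.64, -0.15], [0.65, -0.07], [0.65, 0.02]]
```

```bash
python3 -m handwheel '[[[-0.23,-0.61,0,0],[-0.15,-0.64,0,0],[-0.07,-0.65,0,0],[0.02,-0.65,0,0],[0.1,-0.65,0,0],[0.19,-0.63,0,0],[0.27,-0.6,0,0],[0.34,-0.56,0,0]]]'
python3 -c "
from h import *
wheel()"
python3 -m handwheel '[[[0.41,-0.51,0,0],[0.47,-0.45,0,0],[0,0,0,0]]]'
python3 -c "
from h import *
wheel()"
```

```text
t: 14.62
eef_pos: [529.6, 92.7, 118.4]
eef_rot: [-0.645, 0.764, -0.001, 0.001]
wrist_force: [-4.4, -1.6, 10.2]
width: 18.3
gripper_force: 40.5
t 14.62 knob deg 43.0 r 50.1 z 118.4 F [-4.4 -1.6 10.2] gf 40.5 w 18.3
t: 14.87
eef_pos: [537.9, 81.5, 118.4]
eef_rot: [-0.645, 0.764, -0.001, 0.001]
wrist_force: [-1.7, -1.7, 7.7]
width: 18.3
gripper_force: 40.3
t 14.87 knob deg 27.2 r 50.5 z 118.4 F [-1.7 -1.7  7.7] gf 40.3 w 18.3
```

```bash
python3 -m handwheel '[[[0.53,-0.38,0,0],[0,0,0,0]]]'
python3 -c "
from h import *
wheel()"
python3 -m handwheel '[[[0.58,-0.31,0,0],[0,0,0,0]]]'
python3 -c "
from h import *
wheel()"
```

```text
t: 15.03
eef_pos: [540.5, 75.9, 118.5]
eef_rot: [-0.645, 0.764, -0.001, 0.001]
wrist_force: [-1.6, -2.4, 8.9]
width: 18.2
gripper_force: 40.3
t 15.03 knob deg 20.2 r 50.6 z 118.5 F [-1.6 -2.4  8.9] gf 40.3 w 18.2
t: 15.2
eef_pos: [541.9, 71.9, 118.4]
eef_rot: [-0.645, 0.764, 0.001, 0.002]
wrist_force: [-6.0, 5.7, 9.4]
width: 18.6
gripper_force: 40.6
t 15.2 knob deg 15.3 r 50.8 z 118.4 F [-6.   5.7  9.4] gf 40.6 w 18.6
```

```bash
python3 -m handwheel '[[[0.61,-0.23,0,0],[0,0,0,0]]]'
python3 -c "
from h import *
wheel()"
python3 -m handwheel '[[[0.4,-0.1,0,0],[0,0,0,0],[0,0,0,0]]]'
python3 -c "
from h import *
wheel()"
```

```text
t: 15.37
eef_pos: [542.2, 71.4, 118.4]
eef_rot: [-0.645, 0.764, 0.005, 0.005]
wrist_force: [-14.0, 27.0, 15.0]
width: 18.6
gripper_force: 41.2
t 15.37 knob deg 14.7 r 50.8 z 118.4 F [-14.  27.  15.] gf 41.2 w 18.6
t: 15.62
eef_pos: [542.1, 70.6, 118.3]
eef_rot: [-0.645, 0.764, 0.007, 0.007]
wrist_force: [-17.7, 37.3, 17.0]
width: 18.5
gripper_force: 41.7
t 15.62 knob deg 13.8 r 50.6 z 118.3 F [-17.7  37.3  17. ] gf 41.7 w 18.5
```

The stop is felt at about 15°: the motion stalled while the wrist force rose to over 40 N. Next, two full turns anticlockwise.

```bash
python3 -m handwheel '[[[-0.4,0.1,0,0],[-0.61,0.23,0,0],[0,0,0,0]]]'
python3 - <<'E'
from h import *
wheel()
y=np.radians(170.32); X=np.array([[np.cos(y+np.pi/2),np.sin(y+np.pi/2)],[np.cos(y),np.sin(y)]])
a=np.radians(15+15*np.arange(25)); P=50*np.c_[np.cos(a),np.sin(a)]
print((np.diff(P,axis=0)@X.T/10).round(2).tolist())
E
```

```text
t: 15.87
eef_pos: [541.7, 71.9, 118.4]
eef_rot: [-0.646, 0.764, -0.0, 0.001]
wrist_force: [-4.0, 0.6, 8.6]
width: 18.8
gripper_force: 40.8
t 15.87 knob deg 15.4 r 50.5 z 118.4 F [-4.   0.6  8.6] gf 40.8 w 18.8
[[-1.1, 0.7], [-0.89, 0.96], [-0.61, 1.15], [-0.29, 1.27], [0.05, 1.3], [0.39, 1.25], [0.7, 1.1], [0.96, 0.89], [1.15, 0.61], [1.27, 0.29], [1.3, -0.05], [1.25, -0.39], [1.1, -0.7], [0.89, -0.96], [0.61, -1.15], [0.29, -1.27], [-0.05, -1.3], [-0.39, -1.25], [-0.7, -1.1], [-0.96, -0.89], [-1.15, -0.61], [-1.27, -0.29], [-1.3, 0.05], [-1.25, 0.39]]
```

```bash
python3 -m handwheel '[[[-1.1,0.7,0,0],[-0.89,0.96,0,0],[-0.61,1.15,0,0],[-0.29,1.27,0,0],[0.05,1.3,0,0],[0.39,1.25,0,0],[0.7,1.1,0,0],[0.96,0.89,0,0]]]' >/dev/null
python3 -c "
from h import *
wheel()"
python3 -m handwheel '[[[1.15,0.61,0,0],[1.27,0.29,0,0],[1.3,-0.05,0,0],[1.25,-0.39,0,0],[1.1,-0.7,0,0],[0.89,-0.96,0,0],[0.61,-1.15,0,0],[0.29,-1.27,0,0]]]' >/dev/null
python3 -c "
from h import *
wheel()"
python3 -m handwheel '[[[-0.05,-1.3,0,0],[-0.39,-1.25,0,0],[-0.7,-1.1,0,0],[-0.96,-0.89,0,0],[-1.15,-0.61,0,0],[-1.27,-0.29,0,0],[-1.3,0.05,0,0],[-1.25,0.39,0,0]]]' >/dev/null
python3 -c "
from h import *
wheel()"
```

```text
t 16.53 knob deg 133.4 r 48.4 z 118.4 F [ 6.3 -1.9  2.3] gf 40.2 w 18.5
t 17.2 knob deg -103.2 r 51.5 z 118.4 F [-1.6  5.   9.1] gf 41.0 w 18.6
t 17.87 knob deg 12.9 r 50.6 z 118.3 F [-5.4 -3.5 11.7] gf 41.2 w 18.6
```

One turn done (command and measurement agree). Second turn.

```bash
python3 -m handwheel '[[[-1.1,0.7,0,0],[-0.89,0.96,0,0],[-0.61,1.15,0,0],[-0.29,1.27,0,0],[0.05,1.3,0,0],[0.39,1.25,0,0],[0.7,1.1,0,0],[0.96,0.89,0,0]]]' >/dev/null
python3 -c "
from h import *
wheel()"
python3 -m handwheel '[[[1.15,0.61,0,0],[1.27,0.29,0,0],[1.3,-0.05,0,0],[1.25,-0.39,0,0],[1.1,-0.7,0,0],[0.89,-0.96,0,0],[0.61,-1.15,0,0],[0.29,-1.27,0,0]]]' >/dev/null
python3 -c "
from h import *
wheel()"
python3 -m handwheel '[[[-0.05,-1.3,0,0],[-0.39,-1.25,0,0],[-0.7,-1.1,0,0],[-0.96,-0.89,0,0],[-1.15,-0.61,0,0],[-1.27,-0.29,0,0],[-1.3,0.05,0,0],[-1.25,0.39,0,0],[0,0,0,0],[0,0,0,0]]]' >/dev/null
python3 -c "
from h import *
wheel()"
python3 -m handwheel '[[[0,0,0,0],[0,0,0,0],[0,0,0,0],[0,0,0,0]]]' >/dev/null
python3 - <<'E'
from h import *
wheel()
ims=[]
for n,b in(("top",(190,340,190,340)),("scene",(230,380,230,380))):
  im,d=env.get_image(n); ims.append(cv2.resize(im[b[0]:b[1],b[2]:b[3]],(400,400),interpolation=2))
  for o in env.look_for(n,"screw_1"): print(n,o["score"],c2w(n,o["point"]).round())
  for o in env.look_for(n,"bowl")[:1]: print(n,"bowl",o["score"],c2w(n,o["point"]).round())
  w=pix2w(n,np.ones_like(d,bool),d); k=w[(abs(w[:,0]-431)<25)&(abs(w[:,1]+188)<45)&(w[:,2]>130)&(w[:,2]<165)]; print("bar top",len(k),k[:,2].max() if len(k) else 0)
save("f5.png",np.hstack(ims))
E
```

```text
t 18.53 knob deg 133.7 r 48.3 z 118.4 F [ 5.3 -2.2  3.4] gf 40.4 w 18.5
t 19.2 knob deg -103.1 r 51.5 z 118.3 F [-1.6  5.9  9.4] gf 41.0 w 18.4
t 20.03 knob deg 14.1 r 50.5 z 118.3 F [-3.7  0.  10.2] gf 41.1 w 18.9
t 20.37 knob deg 13.5 r 50.5 z 118.3 F [-3.3  0.5  9.9] gf 41.0 w 18.5
top 0.7 [[ 497. -198.  101.]]
top 0.41 [[ 593. -221.   40.]]
top 0.41 [[ 602. -238.   39.]]
top 0.4 [[ 610. -209.   33.]]
top bowl 0.88 [[ 617. -223.   38.]]
bar top 187 155.35125518798827
bar top 0 0
```

View pics/f5.png

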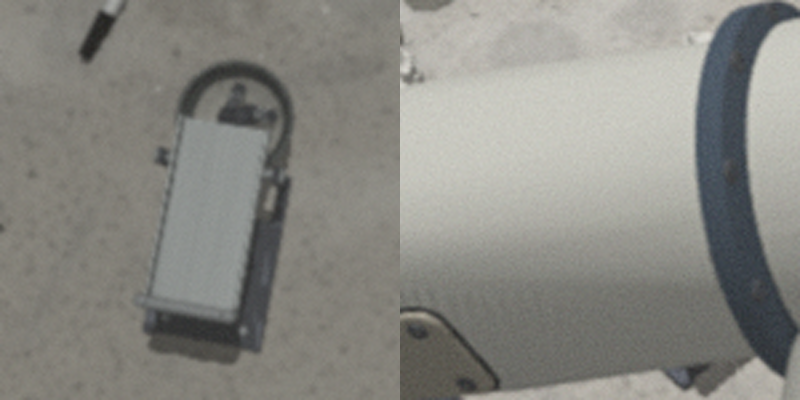

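The tray is level and empty, the dark screws sit inside the bowl (left half ~ (245,108)), and nothing lies outside it. The knob is two turns from the stop to within about 2°, held at 41 N.

```bash
python3 -c "
from rig import env
print(env.job_done())"
```

```text
the job is handed in; nothing more can be done
None
```

The job is handed in, with no verdict returned: the screws look to be all in the bowl (it is partly hidden by the tray), the tray is back level, and the valve was closed to its stop, then backed off two turns (within about 2°) with the gripper still holding the knob.

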